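# Set the handle-drilling jig to the long bar pull

### The arm

A 6-joint arm with a two-finger parallel gripper is mounted at the origin on the work surface. World frame = base frame: x ahead of the robot, y to its left, z up, the work surface at z = 0. Lengths are in m, angles in degrees, forces in N, time in s.
With the tool pointing down it reaches from about 0.325 to 0.775 m from the base axis. Payload 5.5 kg.
Tool frame: the origin (TCP) lies midway between the tips of the shut fingers; the grasp point (between the pads) lies 19 mm behind it; x points along the fingers, y is the direction in which the jaws open and shut, and the axes are right-handed (so a half turn about x gives the same grasp; the last joint's range is limited). The gripper opens to 88 mm and grips with 3 to 60 N. Pads are 20 mm wide; open, the fingers measure 115 mm over their backs; the gripper's body (75 mm by 178 mm) begins 61 mm behind the grasp point.
Start: joints at [71.121, 5.22, 70.514, -0, 104.267, -3.249], TCP at [0.162, 0.578, 0.223] pointing down, gripper open.
Joint ranges: [-164.24, 164.24], [-49.07, 125.15], [9.68, 141.18], [-86.29, 266.29], [3.28, 154.24], [-151.56, 151.56]. Speed limits (degrees/s): [147.25, 147.25, 172.46, 180, 180, 180].

### API

Orientations are given as [roll, pitch, yaw] about the fixed x, y, z axes, in that order (R = Rz(yaw) Ry(pitch) Rx(roll)).
In Python, from bench import telemetry, imaging, order gives the robot as it stands. The module is installed in compiled form; this text tells all that it offers.
- The arm moves only by the tool apply_moves, never from a script. Its argument "series" is one flat list of numbers, 7 for each row, row after row: the opening, from 0 (shut) to 1 (fully open), then the shift along the world's x, y, z in m, then the turn, a rotation vector about the world's x, y, z in degrees. A call has 1 to 20 rows; each row is the pose to reach, as a shift and turn from the pose commanded when the call began; what a row does not reach only later rows make up. A row lasts 1/10 s, in which the tool goes at most 50 mm and 8.59 degrees, less where a joint would pass 70% of its speed; a pose out of reach is approached as far as the arm can. A call with a gripper value outside its range is refused whole. The fingers move at their own pace and stop on an object; "force" is the grip in N (left out, the last holds). Time passes only in rows, so rows that repeat a pose let the fingers close. It gives the time, the measured TCP pose, the force and the opening at its end, in the units of the state.
- telemetry.sense(): the state, without advancing time (a new reading comes with each control period).
- imaging.get_image(name): name is "scene" or "side" or "wrist"; returns a dict with "pixels" (480x640x3 uint8, red, green, blue), "depth" (480x640 float32, m along the optical axis (not along the pixel's ray), 0 where there is no reading), "mtx" (3x3 intrinsics, pixels), "extrinsics" (4x4, takes a point from camera to world coordinates); the wrist camera has in their place "T_tool_cam" (4x4, takes a point from camera to tool coordinates, whose origin is the TCP and whose axes are the tool frame's). Camera axes: x right, y up, looking along -z (the intrinsics and any distortion apply to the point x, -y, -z); pixel columns grow to the right and rows downward; lengths in m; the calibration is good to about 2 mm. A picture is of the moment at which its call begins: read the wrist's pose just before it.
- order.hand_in(): hands the job in, once; it reports no verdict.
The state is a dict: "t": time; "joints": joint angles; "dq": joint speeds; "effort": joint torques, N m; "eef_pos": TCP position; "eef_rot": TCP orientation; "force": force on the tool from outside, world axes, zero at the start; "wrist_torque": the same for the moment, N m; "gripper_width": finger opening in m.
Only numpy, scipy, OpenCV 4.12 (cv2) and the standard library are available. Lean on these libraries where they do the work, as an engineer would, in place of code of your own. Each camera call takes 0.05 s, during which the arm holds its last target. There are 200 camera calls.

### The job

Set the drilling jig on the counter to the length of the longer bar pull: first draw the sliding stop back nearly to the end of its travel, lay the pull feet down in the jig's channel, then bring the stop up by its tab, in the closing direction only, until the pull bears gently but firmly between stop and heel. The tab has play in the stop, so the last movement must be a closing one, with that play taken up (if you go too far, draw well back and come up again). Leave the pull in the jig with the stop touching it, let go without pulling the tab back, do not squeeze hard, and leave the other things on the counter where they are.

Things in the scene. Friction and masses are not known exactly. Their poses are not given: they have to be found in the camera images.
- jig: Fixed aluminium drilling jig: plate 84 x 300 mm, 12 mm thick. Origin: centre of its underside. +y: along the slide from heel to sliding stop, the opening direction; -y closes. Two steel rails on the plate (20 mm apart inside, 6 mm high) form a channel on the y axis, y = -100 to 80 mm. Heel block at -y: 66 mm wide, top 46 mm above the counter, face at y = -102 mm.
- heel (a point): Point on the channel floor (12 mm above the counter), centre line, y = -100 mm of the jig; axes as the jig's. The heel carries a round steel pad, 26 mm across, screwed out towards the stop by an unknown 0 to 18 mm beyond this point: not measured, different each time, and it does not yield.
- stop (a joint): Sliding steel stop, 60 mm wide: upright face plate 8 mm thick, 45 mm above the counter, and a flat block reaching 58 mm back, top 30 mm above the counter. Travel in m in the opening direction, 0 to 0.080; its face is 0.110 m + this value from heel. It stays where left; sliding friction about 5 N.
- stop_face (a point): Centre of the stop's face that meets the pull, at the level of the channel floor. Axes as the jig's.
- tab (a joint): Play of the tab in the stop: m in the closing direction relative to the stop, 0 to 0.008. At 0 it bears on the opening side (the stop follows a tab drawn back); at 0.008 on the closing side (the stop follows a tab pushed towards the heel). In between the tab moves alone, friction about 0.6 N.
- tab_grip (a point): Grip point of the tab, an upright black plastic plate on the stop's block: 12 mm wide across the slide, 22 mm long along it, top 75 mm above the counter. The point is on its middle, 62 mm above the counter, over the channel's line; at play 0 it is 37 mm behind the stop's face.
- long_pull: The longer of two loose dark steel bar pulls, about 0.12 kg: square bar 140 mm long, 12 x 12 mm, on two 12 mm square legs flush with its ends; 36 mm high (bar 24 to 36 mm up), standing on its legs. Origin: centre of its underside, y along the bar, z up. Either end may face the heel. 3 to 8 N between stop and pull is right; over 12 N marks it.
- short_pull: The shorter bar pull, same shape, 108 mm long: to be left alone. Origin: centre of its underside, y along the bar.
- round_knob: Small round cabinet knob, 32 mm across, 28 mm high; bystander. Origin: centre of its foot.
- screwdriver: Screwdriver lying beyond the jig; bystander. Origin under its middle.
- tape: Tape measure, 65 x 32 x 60 mm, beyond the jig; bystander. Origin: centre of its underside.
- jar: Jar 72 mm across, 100 mm high, at the right; bystander. Origin: centre of its underside.
- screw_dish: Small white dish, 90 mm across, 30 mm high, at the left; bystander. Origin: centre of its underside.
There are look-alikes about, which are no part of the job. Leave any blue or red look-alike of the long_pull alone.

How it is judged:
By the outcome, as a careful person would: the job done as asked, in the order asked, and still so for the second after the job is handed in, with the robot touching nothing.
It also fails if it takes over 72 s, if anything falls off the work surface, if the arm or the gripper's body presses on something with over 40 N, if the wrist force passes 120 N, or if a joint passes its speed limit or range.

## Working session

There is one attempt and no reset: what is moved stays moved. The work goes in short steps, Python scripts to look and compute and a tool call to move; the robot and the scene stay as the last step left them, time stands still between calls to the robot, and variables do not carry over. Pictures are saved under pics/ and viewed, about 8 in all and at most 12, crops included, and the job is handed in when it is done.

Besides the shell and the picture viewer there is one more tool, called after ">>>" as a command line: name --argument value ..., lists and objects as JSON in quotes. apply_moves: Moves the arm, as the interface text tells. Its arguments: {"type":"object","properties":{"series":{"type":"array","items":{"type":"number"}},"force":{"type":"number"}},"required":["series"]}

```bash
mkdir -p pics
cat > h.py <<'E'
import numpy as np, cv2
from bench import telemetry, imaging, order
from scipy.spatial.transform import Rotation as R
def tool():
    s=telemetry.sense(); T=np.eye(4); T[:3,:3]=R.from_euler('xyz',s['eef_rot'],degrees=True).as_matrix(); T[:3,3]=s['eef_pos']; return T
def get(n):
    T=tool(); d=imaging.get_image(n)
    d['E']=d['extrinsics'] if 'extrinsics' in d else T@d['T_tool_cam']
    return d
def save(d,f,box=None,sc=1):
    p=d['pixels'][:,:,::-1]
    if box: p=p[box[1]:box[3],box[0]:box[2]]
    cv2.imwrite('pics/'+f,cv2.resize(p,None,fx=sc,fy=sc))
def plane(d,uv,z):
    uv=np.atleast_2d(uv).astype(float); r=(np.linalg.inv(d['mtx'])@np.c_[uv,np.ones(len(uv))].T).T
    r=r*[1,-1,-1]; w=r@d['E'][:3,:3].T; o=d['E'][:3,3]
    return o+w*((z-o[2])/w[:,2])[:,None]
def proj(d,P):
    P=np.atleast_2d(P); c=(P-d['E'][:3,3])@d['E'][:3,:3]; c=c*[1,-1,-1]; q=c@d['mtx'].T; return q[:,:2]/q[:,2:]
def cloud(d):
    h,w=d['depth'].shape; u,v=np.meshgrid(np.arange(w),np.arange(h)); k=d['mtx']; z=d['depth']
    c=np.stack([(u-k[0,2])/k[0,0]*z,-(v-k[1,2])/k[1,1]*z,-z],-1)
    P=c@d['E'][:3,:3].T+d['E'][:3,3]; P[z==0]=np.nan; return P
E
python3 - <<'E'
from h import *
s=telemetry.sense(); print(s)
for n in ['scene','side']:
    d=get(n); save(d,n+'0.png'); print(n,d['mtx'].round(1).tolist(),d['E'].round(3).tolist(), [k for k in d])
E
```

```text
{'t': 0.0, 'joints': array([ 7.11216446e+01,  5.26167002e+00,  7.05793876e+01, -1.66254728e-04,
        1.04267212e+02, -3.24739330e+00]), 'dq': array([ 0.02203654, -0.18989892, -0.0397721 ,  0.02826917,  0.16183529,
       -0.04204875]), 'effort': array([-5.35297750e-04, -4.46458733e+01, -4.06440639e+01,  6.97089429e-02,
        2.95986724e-02, -1.32047348e-04]), 'eef_pos': array([0.16155985, 0.57753798, 0.22154648]), 'eef_rot': array([ -93.1620845 ,   89.89173074, -108.79308743]), 'force': array([-0.23416252,  0.52429384,  0.04905737]), 'wrist_torque': array([-0.06219155, -0.00734071,  0.02755941]), 'gripper_width': 0.08762130598355405}
scene [[489.4, 0.0, 315.3], [0.0, 489.4, 242.9], [0.0, 0.0, 1.0]] [[-0.898, -0.38, 0.222, 0.797], [0.44, -0.755, 0.487, 0.5], [-0.017, 0.535, 0.845, 0.942], [0.0, 0.0, 0.0, 1.0]] ['pixels', 'depth', 'mtx', 'extrinsics', 'E']
side [[519.3, 0.0, 319.2], [0.0, 519.3, 242.9], [0.0, 0.0, 1.0]] [[0.83, 0.335, -0.447, 0.09], [-0.558, 0.471, -0.684, -0.729], [-0.019, 0.816, 0.577, 0.678], [0.0, 0.0, 0.0, 1.0]] ['pixels', 'depth', 'mtx', 'extrinsics', 'E']
```

View pics/scene0.png

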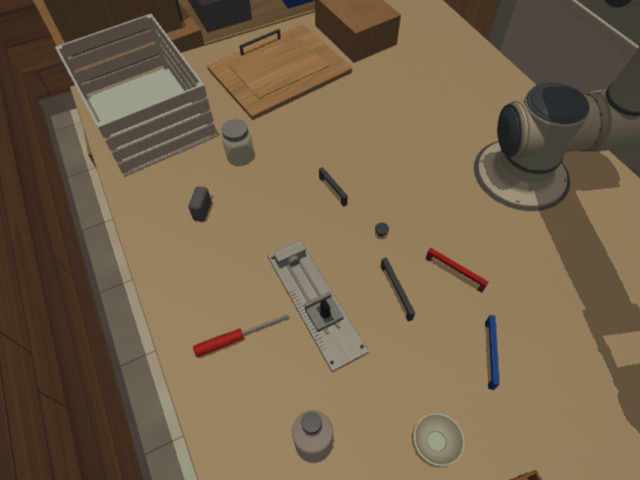

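View pics/side0.png

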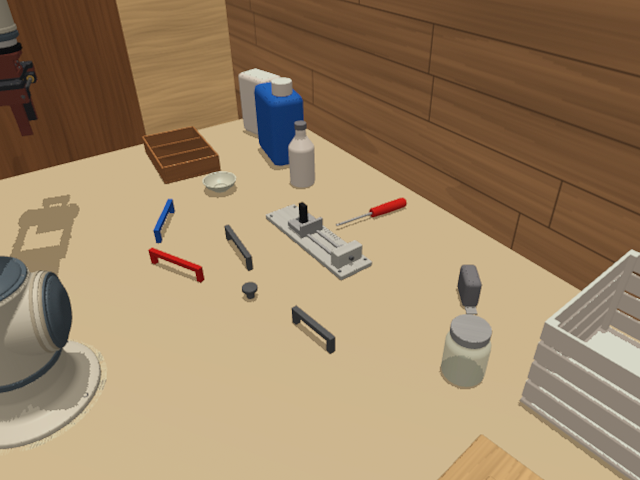

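Scene view: jig at (317,305) with heel at (290,255) and tab at (325,308). There are dark pulls at (398,288) and (333,186), with the red and blue look-alikes nearer the robot. I'll measure the dark pulls and the jig next.

Run:
```python
from h import *
for n,boxes in [('scene',{'A':(375,250,420,325),'B':(312,160,352,210),'tab':(312,285,345,325)}),('side',{'A':(218,218,258,272),'B':(285,300,340,355),'tab':(293,198,312,226)})]:
    d=get(n); P=cloud(d); g=d['pixels'].max(2)
    for k,b in boxes.items():
        m=np.zeros(g.shape,bool); m[b[1]:b[3],b[0]:b[2]]=True
        q=P[m&(g<75)]; 
        lo=.030 if k!='tab' else .068
        q=q[(q[:,2]>lo)&(q[:,2]<lo+.012)]
        if len(q)<8: print(n,k,len(q)); continue
        r=cv2.minAreaRect((q[:,:2]*1000).astype(np.float32)); print(n,k,len(q),'c,size,ang',np.round(r[0],1),np.round(r[1],1),round(r[2],1),'corners',cv2.boxPoints(r).round(0).tolist(),'z',np.median(q[:,2]).round(4))
    b=(255,230,380,375) if n=='scene' else (260,195,380,280)
    m=np.zeros(g.shape,bool); m[b[1]:b[3],b[0]:b[2]]=True
    for nm,z0,z1 in [('plate',.007,.06),('heel/stop',.041,.050),('block',.026,.034)]:
        q=P[m&(P[...,2]>z0)&(P[...,2]<z1)]
        q=q[(q[:,0]>.3)]
        r=cv2.minAreaRect((q[:,:2]*1000).astype(np.float32)); print(n,nm,len(q),np.round(r[0],1),np.round(r[1],1),round(r[2],1),cv2.boxPoints(r).round(0).tolist())
```

```text
scene A 307 c,size,ang [451.4 146.1] [137.3  10.7] 84.2 corners [[439.0, 78.0], [450.0, 77.0], [464.0, 214.0], [453.0, 215.0]] z 0.0349
scene B 159 c,size,ang [ 446.7 -157.8] [ 11.  105.4] 6.6 corners [[435.0, -106.0], [447.0, -211.0], [458.0, -209.0], [446.0, -105.0]] z 0.0346
scene tab 66 c,size,ang [613.4 133.8] [23.  11.1] 88.2 corners [[608.0, 122.0], [619.0, 122.0], [619.0, 145.0], [608.0, 145.0]] z 0.0748
scene plate 5270 [603.5  71.2] [330.8 242.4] 55.5 [[410.0, 3.0], [610.0, -134.0], [797.0, 139.0], [597.0, 276.0]]
scene heel/stop 452 [615.2  52.9] [ 66.6 184. ] 2.1 [[579.0, 144.0], [585.0, -40.0], [652.0, -38.0], [645.0, 146.0]]
scene block 648 [546.7  77.9] [185.9 239.1] 81.5 [[415.0, 4.0], [651.0, -32.0], [679.0, 152.0], [442.0, 188.0]]
side A 29 c,size,ang [443.5 143.2] [135.3   7.2] 87.2 corners [[437.0, 76.0], [444.0, 75.0], [450.0, 211.0], [443.0, 211.0]] z 0.0324
side B 83 c,size,ang [ 438.7 -162.4] [ 10.2 108. ] 11.6 corners [[423.0, -111.0], [445.0, -216.0], [455.0, -214.0], [433.0, -108.0]] z 0.0319
side tab 36 c,size,ang [609.7 131.5] [10.1 20.9] 5.2 corners [[604.0, 141.0], [606.0, 121.0], [616.0, 122.0], [614.0, 142.0]] z 0.0734
side plate 3265 [686.9  91. ] [233.3 304.4] 1.9 [[565.0, 239.0], [575.0, -65.0], [808.0, -57.0], [798.0, 247.0]]
side heel/stop 374 [615.9  52.5] [ 67.2 185.5] 0.7 [[581.0, 145.0], [584.0, -41.0], [651.0, -40.0], [648.0, 146.0]]
side block 345 [682.7  57.1] [200.8 204.6] 1.3 [[580.0, 157.0], [585.0, -47.0], [785.0, -43.0], [781.0, 162.0]]
```

Run:
```python
from h import *
T=tool(); d=get('wrist'); print(T.round(3)); print(d['T_tool_cam'].round(3).tolist(), d['mtx'].round(0).tolist())
for n in ['scene','side']:
    d=get(n); P=cloud(d); p=d['pixels'].astype(int)
    sat=p.max(2)-p.min(2)
    for nm,z0,z1 in [('plate',.008,.016),('top',.041,.049),('block',.026,.034)]:
        m=(P[...,2]>z0)&(P[...,2]<z1)&(P[...,0]>.55)&(P[...,0]<.69)&(abs(P[...,1]-.06)<.19)&(sat<40)
        q=P[m]; 
        for k in ([0] if nm!='top' else [0,1]):
            qq=q if nm!='top' else q[(q[:,1]>.04)==bool(k)]
            r=cv2.minAreaRect((qq[:,:2]*1000).astype(np.float32)); print(n,nm,len(qq),np.round(r[0],1),np.round(r[1],1),round(r[2],1),cv2.boxPoints(r).round(0).tolist())
```

```text
[[-0.     0.269  0.963  0.162]
 [-0.001  0.963 -0.269  0.578]
 [-1.    -0.001 -0.     0.222]
 [ 0.     0.     0.     1.   ]]
[[0.001, 0.288, -0.958, -0.162], [1.0, 0.0, 0.001, 0.0], [0.0, -0.958, -0.288, -0.079], [0.0, 0.0, 0.0, 1.0]] [[423.0, 0.0, 329.0], [0.0, 423.0, 244.0], [0.0, 0.0, 1.0]]
scene plate 3433 [631.2  89.5] [116.9 299.5] 1.9 [[568.0, 237.0], [578.0, -62.0], [695.0, -58.0], [685.0, 241.0]]
scene top 316 [618.1 -21.5] [65.5 36.6] 1.5 [[585.0, -4.0], [586.0, -41.0], [651.0, -39.0], [650.0, -2.0]]
scene top 126 [613.1 122. ] [59.3 46.6] 2.6 [[582.0, 144.0], [585.0, 97.0], [644.0, 100.0], [642.0, 147.0]]
scene block 634 [615.2  61.8] [ 63.7 191.9] 2.8 [[579.0, 156.0], [588.0, -36.0], [652.0, -32.0], [642.0, 159.0]]
side plate 1739 [629.7  88.9] [120.1 301.5] 2.4 [[563.0, 237.0], [576.0, -64.0], [696.0, -59.0], [683.0, 242.0]]
side top 266 [616.9 -24.2] [66.9 33.3] 0.9 [[583.0, -8.0], [584.0, -41.0], [651.0, -40.0], [650.0, -7.0]]
side top 102 [605.5 109.4] [49.5 56.6] 36.0 [[569.0, 118.0], [602.0, 72.0], [642.0, 101.0], [609.0, 147.0]]
side block 341 [612.7  56.6] [ 64.5 203.8] 2.3 [[576.0, 157.0], [585.0, -47.0], [649.0, -44.0], [641.0, 160.0]]
```

Run:
```python
from h import *
for n,b in [('scene',(285,405,340,465)),('side',(285,118,320,190))]:
    d=get(n); P=cloud(d)[b[1]:b[3],b[0]:b[2]].reshape(-1,3); q=P[(P[:,2]>.02)&(P[:,2]<.4)&(P[:,1]<.6)]
    print(n,len(q),np.percentile(q,[1,50,99],axis=0).round(3).tolist())
```

```text
scene 1682 [[0.71, 0.31, 0.026], [0.745, 0.351, 0.117], [0.773, 0.373, 0.172]]
side 1562 [[0.705, 0.305, 0.022], [0.734, 0.326, 0.095], [0.786, 0.444, 0.17]]
```

>>> apply_moves --series '[0.5,0.05,-0.05,0.03,0,0,-8,0.5,0.09,-0.09,0.03,0,0,-16,0.5,0.13,-0.13,0.03,0,0,-24,0.5,0.16,-0.16,0.03,0,0,-32,0.5,0.19,-0.19,0.03,0,0,-40,0.5,0.22,-0.22,0.03,0,0,-48,0.5,0.25,-0.25,0.03,0,0,-56,0.5,0.28,-0.28,0.03,0,0,-64,0.5,0.31,-0.31,0.03,0,0,-72.5,0.5,0.34,-0.34,0.03,0,0,-72.5,0.5,0.37,-0.37,0.03,0,0,-72.5,0.5,0.4,-0.4,0.03,0,0,-72.5,0.5,0.43,-0.43,0.03,0,0,-72.5,0.5,0.451,-0.445,0.02,0,0,-72.5,0.5,0.451,-0.445,0.0,0,0,-72.5,0.5,0.451,-0.445,0.0,0,0,-72.5,0.5,0.451,-0.445,0.0,0,0,-72.5]'

```text
t: 2.15
eef_pos: [0.6123, 0.133, 0.2225]
eef_rot: [-89.5, 89.9, -177.6]
force: [1.2, 0.0, 0.4]
gripper_width: 0.0441
```

Run:
```python
from h import *
T=tool(); print(T.round(3).tolist()); d=get('wrist'); save(d,'w1.png')
P=cloud(d); p=d['pixels'].astype(int)
z=P[...,2]
def rect(m,nm):
    q=P[m]; 
    if len(q)<10: print(nm,len(q)); return
    r=cv2.minAreaRect((q[:,:2]*1000).astype(np.float32)); print(nm,len(q),np.round(r[0],1),np.round(r[1],1),round(r[2],1),cv2.boxPoints(r).round(0).tolist(),np.median(q[:,2]).round(4))
near=(abs(P[...,0]-.615)<.06)&(abs(P[...,1]-.09)<.17)
rect(near&(z>.07)&(z<.08),'tab')
rect(near&(z>.042)&(z<.048)&(P[...,1]>.05)&(P[...,1]<.115),'plate')
rect(near&(z>.042)&(z<.05)&(P[...,1]<.04),'heel')
rect(near&(z>.027)&(z<.033)&(P[...,1]>.05),'block')
```

```text
[[-0.001, 0.999, 0.033, 0.612], [-0.0, 0.033, -0.999, 0.133], [-1.0, -0.001, 0.0, 0.222], [0.0, 0.0, 0.0, 1.0]]
tab 454 [613.2 133.6] [11.4 22.1] 2.0 [[607.0, 144.0], [608.0, 122.0], [619.0, 123.0], [619.0, 145.0]] 0.0753
plate 653 [614.7 102.9] [59.3  8.3] 1.8 [[585.0, 106.0], [585.0, 98.0], [644.0, 100.0], [644.0, 108.0]] 0.0445
heel 1603 [619.  -19.9] [65.4 33. ] 1.2 [[586.0, -4.0], [587.0, -37.0], [652.0, -36.0], [651.0, -3.0]] 0.046
block 3405 [613.4 131.2] [60.  50.9] 1.9 [[583.0, 156.0], [584.0, 105.0], [644.0, 107.0], [643.0, 158.0]] 0.0302
```

View pics/w1.png

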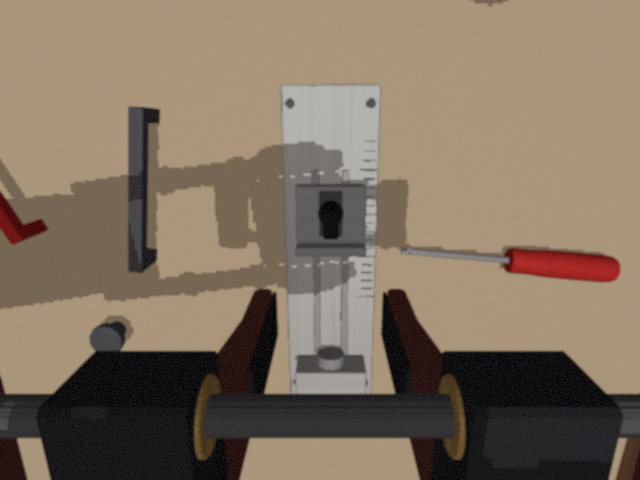

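Wrist view: tab at (330,215), stop face plate edge at row 250, heel pad at (330,355) standing out from the heel. The cloud gives the tab at (0.613, 0.134) with the expected 75 mm top, the stop face at y ≈ 0.099 and yaw ≈ 1.9°. I'll grip the tab next.

>>> apply_moves --series '[0.5,0.001,0.0005,-0.04,0,0,0,0.5,0.001,0.0005,-0.08,0,0,0,0.5,0.001,0.0005,-0.12,0,0,0,0.5,0.001,0.0005,-0.15,0,0,0,0.5,0.001,0.0005,-0.176,0,0,0,0.5,0.001,0.0005,-0.176,0,0,0,0.0,0.001,0.0005,-0.176,0,0,0,0.0,0.001,0.0005,-0.176,0,0,0,0.0,0.001,0.0005,-0.176,0,0,0,0.0,0.001,0.0005,-0.176,0,0,0,0.0,0.001,0.0005,-0.176,0,0,0,0.0,0.001,0.0005,-0.176,0,0,0]' --force 20

```text
t: 3.4
eef_pos: [0.6131, 0.1335, 0.0483]
eef_rot: [-108.9, 89.9, 163.0]
force: [-7.1, -0.5, 6.7]
gripper_width: 0.0117
```

>>> apply_moves --series '[0.0,-0.0005,0.004,0,0,0,0,0.0,-0.001,0.012,0,0,0,0,0.0,-0.0015,0.022,0,0,0,0,0.0,-0.002,0.034,0,0,0,0,0.0,-0.0025,0.046,0,0,0,0,0.0,-0.003,0.056,0,0,0,0,0.0,-0.003,0.066,0,0,0,0,0.0,-0.0035,0.072,0,0,0,0,0.0,-0.0035,0.076,0,0,0,0,0.0,-0.0035,0.076,0,0,0,0,0.0,-0.0035,0.076,0,0,0,0]'

```text
t: 4.5
eef_pos: [0.6104, 0.2089, 0.0484]
eef_rot: [54.6, 89.9, -33.5]
force: [-3.2, -2.9, 4.3]
gripper_width: 0.012
```

Run:
```python
from h import *
s=telemetry.sense(); print(s['force'],s['gripper_width'])
d=get('scene'); save(d,'s2.png',(230,220,430,400),3)
P=cloud(d); p=d['pixels'].astype(int); z=P[...,2]; sat=p.max(2)-p.min(2)
d=get('side'); P=cloud(d); z=P[...,2]
for P in (cloud(get('scene')),cloud(d)):
  z=P[...,2]
  m=(abs(P[...,0]-.615)<.035)&(P[...,1]>.05)&(P[...,1]<.25)&(z>.027)&(z<.05); q=P[m]; print(len(q),np.percentile(q[:,1],[1,5,50,99]).round(4))
```

```text
[-3.24478006 -2.87677799  4.32870034] 0.01202348290120734
373 [0.1742 0.1777 0.2188 0.2301]
356 [0.1697 0.1712 0.1787 0.2287]
```

>>> apply_moves --series '[0.0,0,0.0015,0,0,0,0,0.0,0,0.003,0,0,0,0,0.0,0,0.004,0,0,0,0,0.0,0,0.004,0,0,0,0]'

```text
t: 5.05
eef_pos: [0.6103, 0.2121, 0.0483]
eef_rot: [14.2, 89.9, -74.0]
force: [-3.6, -4.8, 4.8]
gripper_width: 0.0119
```

>>> apply_moves --series '[0.5,0,0,0,0,0,0,0.5,0,0,0,0,0,0,0.5,0,0,0.02,0,0,0,0.5,0,0,0.06,0,0,0,0.5,0,0,0.1,0,0,0,0.5,-0.03,-0.01,0.14,0,0,-3,0.5,-0.07,-0.03,0.15,0,0,-7.7,0.5,-0.11,-0.05,0.15,0,0,-7.7,0.5,-0.15,-0.066,0.15,0,0,-7.7,0.5,-0.16,-0.066,0.15,0,0,-7.7,0.5,-0.16,-0.066,0.15,0,0,-7.7,0.5,-0.16,-0.066,0.15,0,0,-7.7]'

```text
t: 6.25
eef_pos: [0.4511, 0.1478, 0.1968]
eef_rot: [117.6, 89.9, 21.8]
force: [-0.1, 0.2, -0.0]
gripper_width: 0.0435
```

Run:
```python
from h import *
T=tool(); print(T.round(4).tolist()); d=get('wrist'); save(d,'w2.png'); print(telemetry.sense()['force'])
P=cloud(d); z=P[...,2]; g=d['pixels'].max(2)
def rect(m,nm):
    q=P[m]; 
    if len(q)<10: print(nm,len(q)); return
    r=cv2.minAreaRect((q[:,:2]*1000).astype(np.float32)); print(nm,len(q),np.round(r[0],1),np.round(r[1],1),round(r[2],1),cv2.boxPoints(r).round(0).tolist(),np.median(q[:,2]).round(4))
rect((abs(P[...,0]-.45)<.03)&(abs(P[...,1]-.146)<.1)&(z>.031)&(z<.04),'pull')
near=(abs(P[...,0]-.615)<.06)
rect(near&(z>.042)&(z<.048)&(P[...,1]>.16)&(P[...,1]<.19),'plate')
rect(near&(z>.07)&(z<.08),'tab')
rect(near&(z>.008)&(z<.014)&(abs(P[...,1]-.06)<.2)&(P[...,0]<.66),'base')
for lo,hi in[(.016,.03),(.03,.043),(.043,.05)]:
  rect(near&(abs(P[...,0]-.615)<.02)&(z>lo)&(z<hi)&(P[...,1]<.02)&(P[...,1]>-.05),'heel')
```

```text
[[0.0011, 0.9949, -0.1012, 0.4511], [0.0005, -0.1012, -0.9949, 0.1478], [-1.0, 0.0011, -0.0006, 0.1968], [0.0, 0.0, 0.0, 1.0]]
[ 0.44957933 -0.37711262 -1.42898332]
pull 2625 [449.8 144.6] [139.9  11.8] 84.4 [[437.0, 76.0], [449.0, 74.0], [462.0, 214.0], [451.0, 215.0]] 0.036
plate 902 [611.4 178.9] [60.3  8.4] 2.0 [[581.0, 182.0], [581.0, 174.0], [642.0, 176.0], [641.0, 184.0]] 0.0443
tab 749 [610.1 211.8] [12.9 22.1] 1.7 [[603.0, 223.0], [604.0, 201.0], [617.0, 201.0], [616.0, 223.0]] 0.075
base 16988 [613.6 114.8] [ 84.8 246.4] 1.9 [[567.0, 236.0], [575.0, -10.0], [660.0, -7.0], [652.0, 239.0]] 0.012
heel 191 [616.7  12.1] [15.8 32.2] 90.0 [[601.0, 4.0], [633.0, 4.0], [633.0, 20.0], [601.0, 20.0]] 0.018
heel 0
heel 0
```

View pics/w2.png

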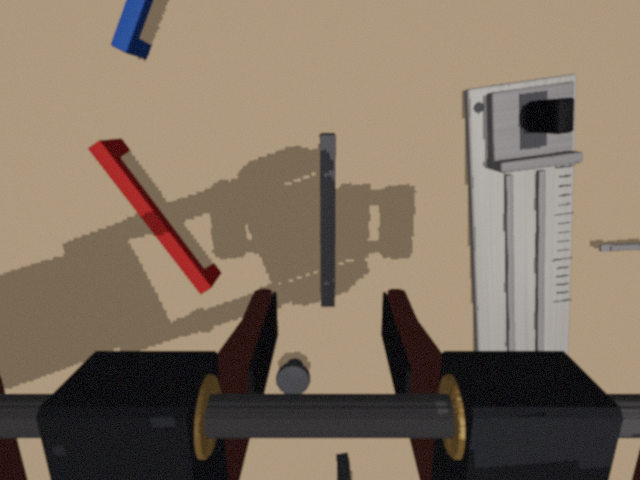

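Wrist view: the long pull runs up the middle, columns 322–335, rows 133–305. The stop is drawn back, at rows 90–165 on the right. The pull measures 139.9 × 11.8 mm, centred at (0.4498, 0.1446) with yaw −5.6°. The stop face is at y ≈ 0.175, so its travel is about 76–77 mm.

>>> apply_moves --series '[0.5,-0.001,-0.003,-0.04,0,0,0,0.5,-0.001,-0.003,-0.08,0,0,0,0.5,-0.001,-0.003,-0.12,0,0,0,0.5,-0.001,-0.003,-0.15,0,0,0,0.5,-0.001,-0.003,-0.175,0,0,0,0.5,-0.001,-0.003,-0.184,0,0,0,0.5,-0.001,-0.003,-0.184,0,0,0,0.0,-0.001,-0.003,-0.184,0,0,0,0.0,-0.001,-0.003,-0.184,0,0,0,0.0,-0.001,-0.003,-0.184,0,0,0,0.0,-0.001,-0.003,-0.184,0,0,0,0.0,-0.001,-0.003,-0.184,0,0,0,0.0,-0.001,-0.003,-0.184,0,0,0]' --force 20

```text
t: 7.6
eef_pos: [0.4496, 0.1444, 0.0134]
eef_rot: [112.1, 89.9, 16.3]
force: [-0.4, -0.3, 3.5]
gripper_width: 0.0117
```

>>> apply_moves --series '[0.0,0,0,0.02,0,0,0,0.0,0,0,0.05,0,0,0,0.0,0,0,0.09,0,0,0,0.0,0.03,-0.01,0.1,0,0,2,0.0,0.06,-0.02,0.1,0,0,5,0.0,0.09,-0.03,0.1,0,0,7.6,0.0,0.12,-0.045,0.1,0,0,7.6,0.0,0.15,-0.056,0.1,0,0,7.6,0.0,0.165,-0.056,0.1,0,0,7.6,0.0,0.165,-0.056,0.08,0,0,7.6,0.0,0.165,-0.056,0.06,0,0,7.6,0.0,0.165,-0.056,0.06,0,0,7.6,0.0,0.165,-0.056,0.06,0,0,7.6]'

```text
t: 8.9
eef_pos: [0.6136, 0.0883, 0.0721]
eef_rot: [-86.4, 89.9, -174.6]
force: [-0.3, 0.1, -0.2]
gripper_width: 0.0116
```

Run:
```python
from h import *
T=tool(); print(T.round(4).tolist()); d=get('wrist'); save(d,'w3.png'); print(telemetry.sense()['force'])
P=cloud(d); z=P[...,2]
def rect(m,nm):
    q=P[m]; 
    if len(q)<10: print(nm,len(q)); return
    r=cv2.minAreaRect((q[:,:2]*1000).astype(np.float32)); print(nm,len(q),np.round(r[0],1),np.round(r[1],1),round(r[2],1),cv2.boxPoints(r).round(0).tolist(),np.median(q[:,2]).round(4))
near=(abs(P[...,0]-.615)<.06)&(P[...,1]<.26)
rect(near&(z>.091)&(z<.101),'pull'); rect(near&(z>.07)&(z<.08)&(P[...,1]>.18),'tab'); rect(near&(z>.042)&(z<.048)&(P[...,1]>.165)&(P[...,1]<.2),'plate')
rect(near&(z>.008)&(z<.014),'base')
rails=near&(z>.016)&(z<.0205)&(abs(P[...,0]-.613)<.02)
for y in (.08,.1,.12,.14,.16):
    for nm,k in (('rails',rails),('pull',near&(z>.091)&(z<.101))):
        q=P[k&(abs(P[...,1]-y)<.004)]
        if len(q): print(y,nm,len(q),q[:,0].min().round(4),q[:,0].max().round(4))
```

```text
[[-0.0018, 0.9995, 0.0309, 0.6136], [-0.0002, 0.0309, -0.9995, 0.0883], [-1.0, -0.0018, 0.0001, 0.0721], [0.0, 0.0, 0.0, 1.0]]
[-0.4801987   0.02060353 -0.73522881]
pull 10351 [612.9  91.3] [135.9  29.9] 84.7 [[592.0, 25.0], [622.0, 22.0], [634.0, 158.0], [604.0, 160.0]] 0.0945
tab 550 [611.  203.1] [11.7  4.5] 1.8 [[605.0, 205.0], [605.0, 201.0], [617.0, 201.0], [617.0, 206.0]] 0.0748
plate 2784 [611.8 179.1] [59.7  7.7] 1.7 [[582.0, 182.0], [582.0, 174.0], [642.0, 176.0], [642.0, 184.0]] 0.0443
base 27220 [614.  112.4] [ 84.4 215.6] 1.9 [[568.0, 219.0], [575.0, 3.0], [660.0, 6.0], [653.0, 222.0]] 0.012
0.08 rails 257 0.5995 0.6311
0.08 pull 595 0.6083 0.6203
0.1 rails 319 0.5987 0.6304
0.1 pull 1295 0.5985 0.6286
0.12 rails 331 0.5979 0.6296
0.12 pull 728 0.6072 0.619
0.14 rails 377 0.5972 0.6291
0.14 pull 850 0.6065 0.6185
0.16 rails 409 0.5965 0.6286
0.16 pull 366 0.6062 0.6179
```

View pics/w3.png

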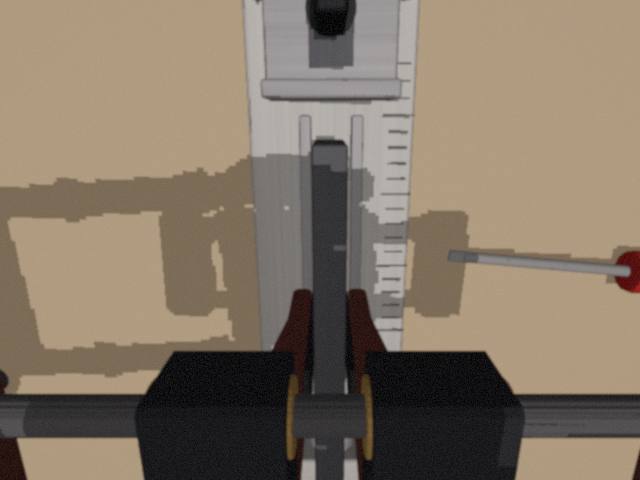

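Wrist view: the held pull (columns 313–347) is centred between the rails (columns 305–357) and clear of the stop plate (row 88). The pull sits 0.7 mm off the rail centre, so I'll correct that as I lower it.

>>> apply_moves --series '[0.0,0.0007,0,-0.015,0,0,0,0.0,0.0007,0,-0.03,0,0,0,0.0,0.0007,0,-0.04,0,0,0,0.0,0.0007,0,-0.044,0,0,0,0.0,0.0007,0,-0.0465,0,0,0,0.0,0.0007,0,-0.0465,0,0,0,0.0,0.0007,0,-0.0465,0,0,0]'

```text
t: 9.65
eef_pos: [0.6153, 0.0884, 0.0267]
eef_rot: [92.0, 89.9, 3.8]
force: [0.9, -0.1, -0.8]
gripper_width: 0.0118
```

>>> apply_moves --series '[0.0,0,0,-0.0008,0,0,0,0.0,0,0,-0.0015,0,0,0,0.0,0,0,-0.0015,0,0,0]'

```text
t: 9.95
eef_pos: [0.6153, 0.0884, 0.0255]
eef_rot: [93.4, 89.9, 5.2]
force: [-0.5, -0.0, 2.0]
gripper_width: 0.012
```

Contact with the floor (2 N). I'll release it, rise and look.

>>> apply_moves --series '[0.4,0,0,0,0,0,0,0.4,0,0,0,0,0,0,0.4,0,0,0.0,0,0,0,0.5,0,0,0.03,0,0,0,0.5,0,0,0.07,0,0,0,0.5,-0.001,0.04,0.11,0,0,0,0.5,-0.003,0.08,0.14,0,0,0,0.5,-0.004,0.12,0.14,0,0,0,0.5,-0.0045,0.1235,0.14,0,0,0,0.5,-0.0045,0.1235,0.14,0,0,0]'

```text
t: 10.95
eef_pos: [0.61, 0.213, 0.1642]
eef_rot: [-51.6, 90.0, -139.7]
force: [0.1, -0.0, 0.5]
gripper_width: 0.0441
```

```bash
cat > m.py <<'E'
from h import *
def rect(P,m,nm):
    q=P[m]
    if len(q)<10: print(nm,len(q)); return
    r=cv2.minAreaRect((q[:,:2]*1000).astype(np.float32)); print(nm,len(q),np.round(r[0],1),np.round(r[1],1),round(r[2],1),cv2.boxPoints(r).round(0).tolist(),np.median(q[:,2]).round(4))
E
python3 - <<'E'
from m import *
print(tool()[:3].round(4).tolist()); d=get('wrist'); save(d,'w4.png'); print(telemetry.sense()['force'])
P=cloud(d); z=P[...,2]; g=d['pixels'].max(2)
near=(abs(P[...,0]-.615)<.05)&(P[...,1]<.26)
rect(P,near&(abs(P[...,0]-.615)<.013)&(z>.043)&(z<.055)&(P[...,1]<.17)&(P[...,1]>-.01)&(g<90),'pull'); rect(P,near&(z>.07)&(z<.08)&(P[...,1]>.18),'tab'); rect(P,near&(z>.042)&(z<.048)&(P[...,1]>.168)&(P[...,1]<.2),'plate')
E
```

```text
[[-0.0005, 0.9994, 0.0333, 0.61], [-0.0004, 0.0333, -0.9994, 0.213], [-1.0, -0.0005, 0.0004, 0.1642]]
[ 0.37890648 -0.21794527  0.124655  ]
pull 1641 [615.1  89.1] [ 11.7 140.6] 1.6 [[607.0, 159.0], [611.0, 19.0], [623.0, 19.0], [619.0, 160.0]] 0.0481
tab 644 [610.7 212.6] [11.4 21.5] 1.7 [[605.0, 223.0], [605.0, 202.0], [617.0, 202.0], [616.0, 224.0]] 0.0753
plate 890 [611.8 179.5] [58.9  8.1] 1.6 [[582.0, 183.0], [582.0, 175.0], [641.0, 176.0], [641.0, 184.0]] 0.0444
```

View pics/w4.png

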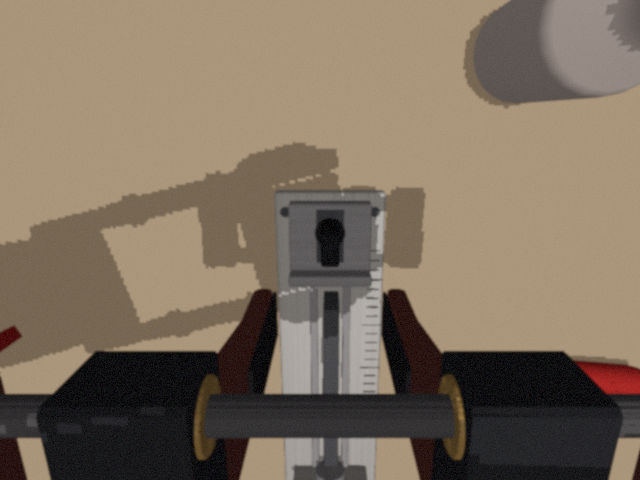

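Wrist view: the pull is seated in the channel (columns 322–340 from row 290 down), with its top at 48 mm. The tab is at (330,235). I'll regrip the tab.

>>> apply_moves --series '[0.5,0.0003,-0.0005,-0.04,0,0,0,0.5,0.0003,-0.0005,-0.08,0,0,0,0.5,0.0003,-0.0005,-0.105,0,0,0,0.5,0.0003,-0.0005,-0.117,0,0,0,0.5,0.0003,-0.0005,-0.117,0,0,0,0.5,0.0003,-0.0005,-0.117,0,0,0,0.0,0.0003,-0.0005,-0.117,0,0,0,0.0,0.0003,-0.0005,-0.117,0,0,0,0.0,0.0003,-0.0005,-0.117,0,0,0,0.0,0.0003,-0.0005,-0.117,0,0,0,0.0,0.0003,-0.0005,-0.117,0,0,0,0.0,0.0003,-0.0005,-0.117,0,0,0]' --force 20

```text
t: 12.2
eef_pos: [0.6104, 0.2115, 0.0482]
eef_rot: [-104.1, 90.0, 167.7]
force: [-3.5, 0.3, 4.0]
gripper_width: 0.0118
```

>>> apply_moves --series '[0,0,-0.002,0,0,0,0,0,0,-0.005,0,0,0,0,0,0.0002,-0.008,0,0,0,0,0,0.0003,-0.012,0,0,0,0,0,0.0005,-0.016,0,0,0,0,0,0.0006,-0.02,0,0,0,0,0,0.0008,-0.025,0,0,0,0,0,0.001,-0.03,0,0,0,0,0,0.001,-0.033,0,0,0,0,0,0.001,-0.034,0,0,0,0,0,0.001,-0.034,0,0,0,0]'

```text
t: 13.3
eef_pos: [0.6115, 0.1786, 0.0481]
eef_rot: [173.9, 89.8, 85.7]
force: [-3.1, 3.9, 4.1]
gripper_width: 0.0117
```

>>> apply_moves --series '[0,0,-0.001,0,0,0,0,0,0,-0.002,0,0,0,0,0,0.0001,-0.003,0,0,0,0]'

```text
t: 13.6
eef_pos: [0.6116, 0.176, 0.0482]
eef_rot: [172.8, 89.8, 84.6]
force: [-3.4, 6.5, 4.7]
gripper_width: 0.012
```

>>> apply_moves --series '[0,0,-0.001,0,0,0,0,0,0.0001,-0.002,0,0,0,0]'

```text
t: 13.8
eef_pos: [0.6117, 0.174, 0.0482]
eef_rot: [174.6, 89.8, 86.4]
force: [-3.2, 5.4, 4.3]
gripper_width: 0.0121
```

>>> apply_moves --series '[0,0,-0.001,0,0,0,0,0,0.0001,-0.002,0,0,0,0]'

```text
t: 14.0
eef_pos: [0.6117, 0.172, 0.0482]
eef_rot: [176.3, 89.8, 88.2]
force: [-3.6, 6.2, 5.2]
gripper_width: 0.0117
```

>>> apply_moves --series '[0,0,-0.0007,0,0,0,0,0,0,-0.0014,0,0,0,0]'

```text
t: 14.2
eef_pos: [0.6118, 0.1706, 0.0481]
eef_rot: [174.9, 89.8, 86.7]
force: [-4.3, 5.4, 4.9]
gripper_width: 0.0118
```

>>> apply_moves --series '[0,0,-0.0007,0,0,0,0,0,0.0001,-0.0012,0,0,0,0]'

```text
t: 14.4
eef_pos: [0.6118, 0.1694, 0.0481]
eef_rot: [176.6, 89.8, 88.5]
force: [-3.4, 5.8, 4.6]
gripper_width: 0.0117
```

>>> apply_moves --series '[0,0,-0.0007,0,0,0,0,0,0,-0.0012,0,0,0,0]'

```text
t: 14.6
eef_pos: [0.6119, 0.1682, 0.0482]
eef_rot: [175.2, 89.8, 87.0]
force: [-3.8, 6.5, 5.0]
gripper_width: 0.0117
```

>>> apply_moves --series '[0,0,-0.0007,0,0,0,0,0,0.0001,-0.0012,0,0,0,0]'

```text
t: 14.8
eef_pos: [0.6119, 0.167, 0.0481]
eef_rot: [177.5, 89.8, 89.3]
force: [-5.0, 6.0, 5.7]
gripper_width: 0.0115
```

>>> apply_moves --series '[0,0,-0.0005,0,0,0,0,0,0,-0.001,0,0,0,0]'

```text
t: 15.0
eef_pos: [0.6119, 0.166, 0.0481]
eef_rot: [176.8, 89.8, 88.6]
force: [-3.8, 5.7, 4.6]
gripper_width: 0.0116
```

>>> apply_moves --series '[0,0,-0.0005,0,0,0,0,0,0,-0.001,0,0,0,0]'

```text
t: 15.2
eef_pos: [0.612, 0.165, 0.0482]
eef_rot: [174.6, 89.8, 86.4]
force: [-3.4, 5.4, 5.1]
gripper_width: 0.0116
```

>>> apply_moves --series '[0,0,-0.0005,0,0,0,0,0,0,-0.001,0,0,0,0]'

```text
t: 15.4
eef_pos: [0.612, 0.1646, 0.0482]
eef_rot: [174.4, 89.8, 86.2]
force: [-3.3, 8.2, 2.8]
gripper_width: 0.012
```

>>> apply_moves --series '[0,0,-0.0005,0,0,0,0,0,0,-0.001,0,0,0,0]'

```text
t: 15.6
eef_pos: [0.612, 0.1646, 0.0482]
eef_rot: [173.2, 89.7, 85.1]
force: [-3.3, 11.4, 3.3]
gripper_width: 0.0119
```

Run:
```python
from m import *
for n in ('side','scene'):
    d=get(n); P=cloud(d); z=P[...,2]; g=d['pixels'].max(2)
    save(d,'f_'+n+'.png',(240,180,400,290) if n=='side' else (250,230,390,350),4)
    near=(abs(P[...,0]-.615)<.05)
    rect(P,(abs(P[...,0]-.615)<.012)&(z>.043)&(z<.055)&(P[...,1]<.14)&(P[...,1]>-.03)&(g<80),n+' pull')
    rect(P,near&(z>.042)&(z<.05)&(P[...,1]<.0)&(P[...,1]>-.05)&(g>80),n+' heel')
```

```text
side pull 103 [613.1  66.4] [ 10.5 139.5] 1.0 [[607.0, 136.0], [609.0, -3.0], [619.0, -3.0], [617.0, 136.0]] 0.0463
side heel 260 [616.9 -20.6] [68.6 39. ] 0.4 [[582.0, -1.0], [583.0, -40.0], [651.0, -40.0], [651.0, -1.0]] 0.0457
scene pull 177 [616.8  40.4] [13.  84.8] 1.8 [[609.0, 83.0], [612.0, -2.0], [625.0, -2.0], [622.0, 83.0]] 0.0472
scene heel 313 [617.8 -20. ] [66.2 37.3] 3.4 [[584.0, -3.0], [586.0, -41.0], [652.0, -37.0], [650.0, 1.0]] 0.0451
```

>>> apply_moves --series '[0,0,0,0,0,0,0]'

```text
t: 15.8
eef_pos: [0.6119, 0.1646, 0.0482]
eef_rot: [173.3, 89.7, 85.2]
force: [-2.6, 10.3, 4.5]
gripper_width: 0.0119
```

View pics/f_side.png

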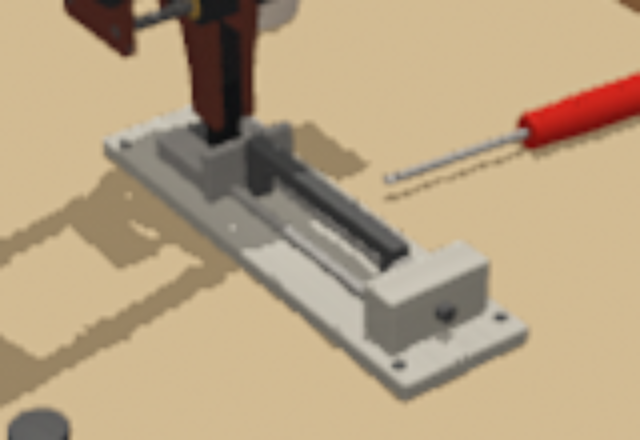

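Side crop: the pull lies between the stop plate (265,165) and the heel (400,265), and the fingers hold the tab. The force rose from 5.7 N sliding to about 10.5–11 N with no further motion, so the contact force is about 5 N. I'll let go and rise straight up.

>>> apply_moves --series '[0.4,0,0,0,0,0,0,0.4,0,0,0,0,0,0,0.4,0,0,0,0,0,0,0.4,0,0,0.01,0,0,0,0.4,0,0,0.04,0,0,0,0.4,0,0,0.08,0,0,0,0.4,0,0,0.12,0,0,0,0.4,0,0.02,0.14,0,0,0,0.4,0,0.04,0.14,0,0,0,0.4,0,0.04,0.14,0,0,0]'

```text
t: 16.8
eef_pos: [0.6124, 0.203, 0.1894]
eef_rot: [115.2, 89.8, 27.1]
force: [-0.5, -0.2, -0.3]
gripper_width: 0.0353
```

Run:
```python
from m import *
print(telemetry.sense()['force'])
d=get('wrist'); save(d,'w5.png'); P=cloud(d); z=P[...,2]; g=d['pixels'].max(2)
near=(abs(P[...,0]-.615)<.05)&(P[...,1]<.26)
rect(P,(abs(P[...,0]-.615)<.013)&(z>.043)&(z<.055)&(P[...,1]<.134)&(P[...,1]>-.01)&(g<90),'pull'); rect(P,near&(z>.07)&(z<.08)&(P[...,1]>.1),'tab'); rect(P,near&(z>.042)&(z<.047)&(P[...,1]>.128)&(P[...,1]<.15)&(abs(P[...,0]-.613)>.009),'plate')
```

```text
[-0.54005294 -0.16315208 -0.27422627]
pull 1243 [616.3  65.7] [ 11.5 136.9] 2.4 [[608.0, 134.0], [613.0, -3.0], [625.0, -2.0], [619.0, 134.0]] 0.0481
tab 493 [611.9 165.9] [11.3 22. ] 2.0 [[606.0, 177.0], [607.0, 155.0], [618.0, 155.0], [617.0, 177.0]] 0.0754
plate 533 [612.9 140.7] [59.7  8.6] 1.6 [[583.0, 144.0], [583.0, 136.0], [643.0, 137.0], [643.0, 146.0]] 0.0444
```

View pics/w5.png

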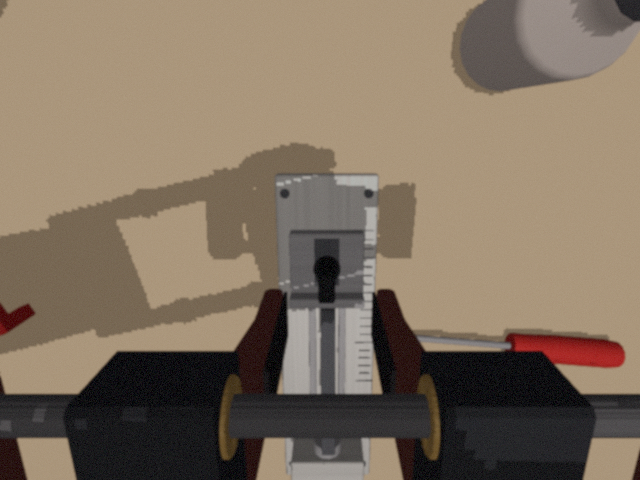

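Wrist view: the pull's end meets the stop plate at (328,300), and the tab at (327,275) is 29.5 mm behind the face, against 29 mm with all the play taken up. Handing in.

```bash
python3 -c "
from h import *
print(order.hand_in())"
```

```text
the job is handed in; nothing more can be done
None
```

The jig is set to the long pull and the job is handed in at about 17 s of the 72 s allowed; no verdict was reported.

- **Order:** I drew the stop back to about 76–77 mm of its 80 mm travel. Then I laid the long pull feet down in the channel and brought the stop up by its tab, in the closing direction only.
- **Contact force:** The push was about 5.7 N while sliding and 10.3–11.4 N once everything stopped moving. That leaves about 5 N on the pull, inside the 3–8 N wanted. This is a difference of two wrist readings, not a direct measurement.
- **Final check after letting go:** The tab sat 29.5 mm behind the stop's face, against 29 mm with the play fully taken up. The pull was in the channel with its top at 48 mm, and no gap to the stop was visible.
- **Side load:** While the tab was gripped, the wrist read a sideways force of 3–5 N and a vertical one of about 3–6 N, probably a small grip offset. An earlier grip read about 7 N on both.
- **Other things on the counter:** I did not touch them, but I took no separate measurement to confirm it.

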